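Set out two tree stands for gluing

ROBOT

A 6-joint arm with a two-finger parallel gripper is mounted at the origin on the work surface. World frame = base frame: x ahead of the robot, y to its left, z up, the work surface at z = 0. Lengths are in m, angles in rad, forces in N, time in s.
With the tool pointing down it reaches from about 0.375 to 0.9 m from the base axis. Payload 3.1 kg.
Tool frame: the origin (TCP) lies midway between the tips of the shut fingers; the grasp point (between the pads) lies 19 mm behind it (manip.grip_depth is the distance from the TCP to the grasp point, in m); z points along the fingers, y is the line along which they close (so a half turn about z gives the same grasp; the last joint's range is limited). The gripper opens to 85 mm and grips with 20 to 120 N. Pads are 22 mm wide; open, the fingers measure 114 mm over their backs; the gripper's body (76 mm by 85 mm) begins 54 mm behind the grasp point. The pads swing forward as they close: fully open they stand 13 mm farther back than shut.
Start: joints at [0.923, 0.527, 1.433, -0, 1.181, -0.178], TCP at [0.282, 0.558, 0.231] pointing down, gripper open.
Joint ranges: [-3.08, 3.08], [-0.75, 2.2], [0.22, 2.44], [-1.43, 4.57], [0, 2.65], [-2.85, 2.85]. Speed limits (rad/s): [2.79, 2.79, 3.14, 3.14, 3.14, 3.14].

INTERFACE

Orientations are given as a unit quaternion [x, y, z, w].
In Python, from station import telemetry, snapshot, manip gives the robot as it stands. The module is installed in compiled form; this text tells all that it offers.
- The arm moves only by the shell command python3 -m crank 'ROWS' [OPENING] [FORCE]. ROWS is text: rows parted by semicolons, each of 6 numbers parted by spaces: the shift along the tool's x, y, z as a fraction of full scale, then the turn, a rotation vector about the tool's x, y, z as a fraction of full scale. A call has exactly 5 rows; each row shifts and turns the commanded pose from where the row before left it, along the tool's axes as they then stand; what a row does not reach is not made up. Full scale, the value 1, is 4 cm for a shift and 90 degrees for a turn. A row lasts 1/10 s, in which the tool goes at most 50 mm and 8.59 degrees, less where a joint would pass 70% of its speed; a pose out of reach is approached as far as the arm can. A call with a number of a shift or a turn outside -1 to 1 is refused whole. A call with a gripper value outside its range is refused whole. OPENING is the opening, from -1 (shut) to 1 (fully open), set as the call begins (- or left out, the last holds). The fingers move at their own pace and stop on an object; FORCE is the grip in N (left out, the last holds). Time passes only in rows, so rows that do not move let the fingers close, or fill a call up. It gives the time, the measured TCP pose, the force, the opening and the grip force at its end, in the units of the state.
- telemetry.sense(): the state, without advancing time (a new reading comes with each control period).
- snapshot(name): name is "scene" or "side" or "wrist"; returns a dict with "image" (480x640x3 uint8, red, green, blue), "depth" (480x640 float32, m along the optical axis (not along the pixel's ray), 0 where there is no reading), "camera_matrix" (3x3 intrinsics, pixels), "rvec" (rotation vector, rad) and "tvec" (3), from world to camera coordinates, as OpenCV has them. Camera axes: x right, y down, z forward; pixel columns grow to the right and rows downward; lengths in m; the calibration is good to about 2 mm. A picture is of the moment at which its call begins.
- manip.sign_off(): hands the job in; it is judged then, once.
The state is a dict: "t": time; "q": joint angles; "qd": joint speeds; "tau": joint torques, N m; "tcp_pos": TCP position; "tool_rot": TCP orientation; "force": force on the tool from outside, world axes, zero at the start; "ft_torque": the same for the moment, N m; "finger_gap": opening from 0.0 (shut) to 1.0 (fully open); "gripper_force": force on a finger pad.
Only numpy, scipy, OpenCV 4.12 (cv2) and the standard library are available. Lean on these libraries where they do the work, as an engineer would, in place of code of your own. Each camera call takes 0.05 s, during which the arm holds its last target. There are 200 camera calls.

TASK

Set out two tree stands on the boards of their own colour: first put the red foot in the middle of the red-marked board and stand the red trunk socket upright, hole up, on the middle of that foot; only when the red stand is finished, do the same with the green foot and then the green socket on the green-marked board. Set the parts down rather than dropping them, let go of everything, and leave the unpainted spare foot, the glue jar, the brush and the tape roll where they are.

Things in the scene. Friction and masses are not known exactly. Their poses are not given: they have to be found in the camera images.
- red_foot: Tree-stand foot painted red: a solid turned wooden disc standing flat, 56 mm in diameter and 24 mm high (straight side up to 18 mm, then bevelled to a flat top 48 mm across), about 0.2 kg. Origin: centre of its underside; z up. Loose, on the bench.
- red_socket: Trunk socket painted red: a turned wooden cup standing upright, 38 mm outside diameter, 40 mm high, straight sides, with a blind 20 mm hole from above (32 mm deep, floor 8 mm thick), about 0.12 kg. Origin: centre of its underside; z up. Loose, on the bench.
- green_foot: Tree-stand foot painted green: a solid turned wooden disc standing flat, 56 mm in diameter and 24 mm high (straight side up to 18 mm, then bevelled to a flat top 48 mm across), about 0.2 kg. Origin: centre of its underside; z up. Loose, on the bench.
- green_socket: Trunk socket painted green: a turned wooden cup standing upright, 38 mm outside diameter, 40 mm high, straight sides, with a blind 20 mm hole from above (32 mm deep, floor 8 mm thick), about 0.12 kg. Origin: centre of its underside; z up. Loose, on the bench.
- red_board: Red-marked stand board: a fixed flat white square 120 x 120 mm, 6 mm thick, with a painted red disc 80 mm across at its centre (flush) and a red stripe along one edge. Origin: centre of its underside, right below the disc's centre, on the bench surface; z up.
- green_board: Green-marked stand board: a fixed flat white square 120 x 120 mm, 6 mm thick, with a painted green disc 80 mm across at its centre (flush) and a green stripe along one edge. Origin: centre of its underside, right below the disc's centre, on the bench surface; z up.
- bare_foot: Spare foot of dark unpainted wood, same shape and size as the painted feet (56 mm diameter, 24 mm high). Not to be used; stands among the painted parts. Origin: centre of its underside.
- glue_jar: Closed glue jar with a yellow cap, 60 mm diameter, 60 mm high, beyond the work. Leave alone. Origin: centre of its underside.
- brush: Brush lying flat, crosswise (roughly along y), beyond the boards, under 30 mm high. Leave alone. Its origin lies on the bench under the tool.
- tape: Blue tape roll lying flat, 90 mm outside diameter, 24 mm high, near the robot. Leave alone. Origin: centre of its underside.
Things that resemble listed ones, but are neither listed nor needed, are in the scene too. Leave any blue look-alike of the green_socket alone.

How it is judged:
On the way, in this order (a step that is already met when the one before it is completed fails the run):
1. the red foot stands on the red board, let go (horizontal distance between red_foot and red_board below 0.012 m and z of red_foot in the frame of red_board between 0.003 and 0.01 m and angle between red_foot's own z axis and vertical below 0.1 rad and contact force between the fingers and red_foot below 0.2 N and linear speed of red_foot below 0.02 m/s), for 0.2 s.
2. the red socket stands on the red foot, on the red board, let go (all of step 1 and horizontal distance between red_socket and red_foot below 0.01 m and z of red_socket in the frame of red_foot between 0.02 and 0.028 m and angle between red_socket's own z axis and vertical below 0.1 rad and contact force between the fingers and red_socket below 0.2 N and linear speed of red_socket below 0.02 m/s), for 0.2 s.
3. the green foot stands on the green board, let go (horizontal distance between green_foot and green_board below 0.012 m and z of green_foot in the frame of green_board between 0.003 and 0.01 m and angle between green_foot's own z axis and vertical below 0.1 rad and contact force between the fingers and green_foot below 0.2 N and linear speed of green_foot below 0.02 m/s), for 0.2 s.
4. the green socket stands on the green foot, on the green board, let go (all of step 3 and horizontal distance between green_socket and green_foot below 0.01 m and z of green_socket in the frame of green_foot between 0.02 and 0.028 m and angle between green_socket's own z axis and vertical below 0.1 rad and contact force between the fingers and green_socket below 0.2 N and linear speed of green_socket below 0.02 m/s), for 0.2 s.
At the end, for the whole second after the job is handed in: On each board stands the foot of its colour, flat, within 12 mm of the centre of the disc, and on that foot the socket of its colour, upright, within 10 mm of the foot's centre; all released and at rest (all of step 2 and all of step 4); the robot touches nothing.
It fails at once if the spare foot, the glue jar, the brush or the tape roll is moved by more than 25 mm (distance of any of bare_foot, glue_jar, brush, tape from where it was at the start of the episode above 0.025 m).
It fails at once if a painted part is dropped or thrown (free of the fingers and faster than 0.8 m/s) ((contact force between the fingers and red_foot below 0.05 N and linear speed of red_foot above 0.8 m/s) or (contact force between the fingers and green_foot below 0.05 N and linear speed of green_foot above 0.8 m/s) or (contact force between the fingers and red_socket below 0.05 N and linear speed of red_socket above 0.8 m/s) or (contact force between the fingers and green_socket below 0.05 N and linear speed of green_socket above 0.8 m/s)).
It also fails if it takes over 112 s, if anything falls off the work surface, if the arm or the gripper's body presses on something with over 40 N, if the wrist force passes 120 N, or if a joint passes its speed limit or range.

## Working session

There is one attempt and no reset: what is moved stays moved. The work goes in short steps, Python scripts to look and compute and a shell command to move; the robot and the scene stay as the last step left them, time stands still between calls to the robot, and variables do not carry over. Pictures are saved under pics/ and viewed, at most 17 in all, crops included, and the job is handed in when it is done.

```bash
mkdir -p pics
python3 - <<'E'
from station import telemetry, snapshot, manip
import cv2,numpy as np
s=telemetry.sense(); print({k:np.round(v,3) for k,v in s.items()})
for n in ("scene","side"):
    d=snapshot(n); cv2.imwrite(f"pics/{n}0.png",d["image"][:,:,::-1]); np.savez(f"{n}0.npz",**d)
    R=cv2.Rodrigues(d["rvec"])[0]; print(n,-R.T@np.ravel(d["tvec"]),R[2])
E
```

```text
{'t': np.float64(0.0), 'q': array([ 0.924,  0.528,  1.434,  0.   ,  1.181, -0.178]), 'qd': array([-0.001, -0.001, -0.   , -0.001,  0.   ,  0.001]), 'tau': array([-1.0000e-03, -4.4236e+01, -1.7802e+01, -0.0000e+00,  8.0000e-03,
        0.0000e+00]), 'tcp_pos': array([0.282, 0.557, 0.23 ]), 'tool_rot': array([ 0.232,  0.973, -0.001, -0.   ]), 'force': array([ 0.163,  0.629, -0.624]), 'ft_torque': array([ 0.035,  0.049, -0.027]), 'gripper_force': np.float64(0.0), 'finger_gap': np.float64(0.999)}
scene [1.1872619  0.30814909 0.96307275] [-0.54762568 -0.30634001 -0.77862823]
side [ 0.36440741 -0.78343534  0.5481348 ] [ 0.20167541  0.8138493  -0.54495536]
```

View pics/scene0.png

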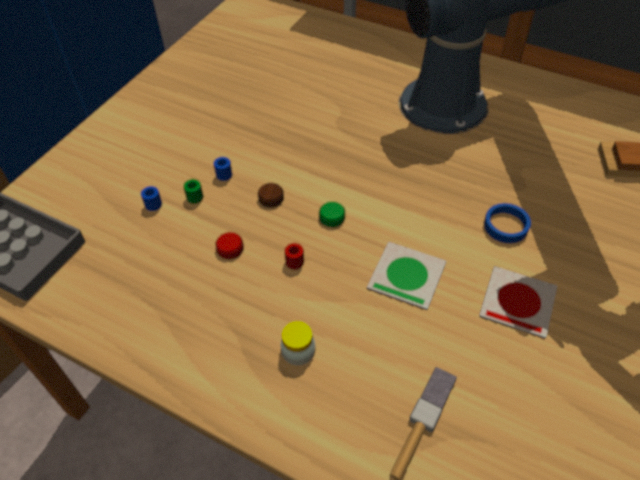

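View pics/side0.png

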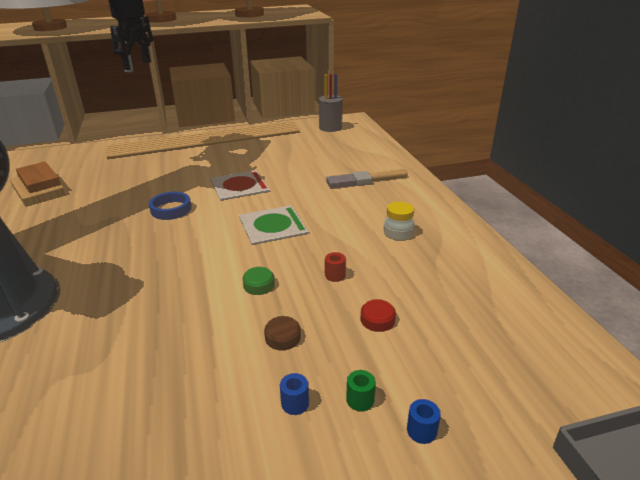

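The scene view shows the red foot at (229,245), red socket (294,256), green foot (332,214), green socket (193,190) between two blue decoys, and the bare foot (270,195). The green board is at (407,273) and the red one at (518,300). The side view agrees. Next I'll measure positions in both views.

```bash
cat > vis.py <<'E'
import cv2,numpy as np
def ray(d,uv,z):
    R=cv2.Rodrigues(d["rvec"])[0]; t=np.ravel(d["tvec"]); c=-R.T@t
    uv=np.atleast_2d(uv).astype(float)
    v=np.c_[uv,np.ones(len(uv))]@np.linalg.inv(d["camera_matrix"]).T@R
    return c+v*((z-c[2])/v[:,2])[:,None]
def mask(img,col):
    h=cv2.cvtColor(img,cv2.COLOR_RGB2HSV); H,S,V=cv2.split(h)
    m={"red":((H<6)|(H>172))&(S>170)&(V>60),"green":(H>45)&(H<85)&(S>120)&(V>40),
       "blue":(H>100)&(H<130)&(S>150)&(V>60),"brown":(H<14)&(S>90)&(V<110)}[col]
    return m.astype(np.uint8)*255
def blobs(d,col,amin=80):
    n,l,st,c=cv2.connectedComponentsWithStats(mask(d["image"],col))
    return [(l==i,c[i],st[i]) for i in range(1,n) if st[i,4]>amin]
def cloud(d,m):
    ys,xs=np.nonzero(m&(d["depth"]>0)); z=d["depth"][ys,xs]
    p=np.c_[xs,ys,np.ones(len(xs))]@np.linalg.inv(d["camera_matrix"]).T*z[:,None]
    return (p-np.ravel(d["tvec"]))@cv2.Rodrigues(d["rvec"])[0]
def topcentre(d,m,h):   # all blob pixels cast on top plane: keep those whose depth says top
    P=cloud(d,m); ys,xs=np.nonzero(m&(d["depth"]>0)); k=abs(P[:,2]-h)<.004
    if k.sum()<15: return None
    q=ray(d,np.c_[xs,ys][k],h)[:,:2].astype(np.float32)
    (c,r)=cv2.minEnclosingCircle(q); return np.r_[c,r]
E
python3 - <<'E'
from vis import *
for n in ("scene","side"):
    d=dict(np.load(n+"0.npz"))
    for col in ("red","green","blue"):
        for m,c,st in blobs(d,col):
            P=cloud(d,m); zt=np.percentile(P[:,2],95) if len(P) else -1
            print(n,col,c.round(),st[2:],"ztop%.3f"%zt,"mid",[ray(d,c,h)[0,:2].round(3).tolist() for h in (.006,.012,.02)],[topcentre(d,m,h) for h in(.006,.024,.04)])
E
```

```text
scene red [229. 245.] [ 26  25 485] ztop0.027 mid [[0.616, -0.221], [0.62, -0.217], [0.624, -0.213]] [None, array([ 0.62327349, -0.21219568,  0.02645057]), None]
scene red [293. 255.] [ 18  25 294] ztop0.042 mid [[0.578, -0.094], [0.582, -0.091], [0.587, -0.088]] [None, array([ 0.59196109, -0.08391502,  0.01811489]), array([ 0.59214854, -0.08210162,  0.01864166])]
scene red [519. 300.] [  41   35 1084] ztop0.010 mid [[0.476, 0.33], [0.48, 0.33], [0.486, 0.33]] [array([0.47484571, 0.32943246, 0.03787352]), None, None]
scene red [514. 321.] [ 54  20 190] ztop0.010 mid [[0.524, 0.334], [0.529, 0.334], [0.534, 0.334]] [array([0.52445334, 0.33358073, 0.04799058]), None, None]
scene green [192. 190.] [ 18  23 292] ztop0.042 mid [[0.527, -0.373], [0.531, -0.369], [0.537, -0.363]] [array([ 0.54503071, -0.35514694,  0.01409813]), array([ 0.5390228 , -0.35798782,  0.01987568]), array([ 0.54150063, -0.35859346,  0.01869116])]
scene green [332. 214.] [ 24  25 490] ztop0.027 mid [[0.448, -0.076], [0.453, -0.074], [0.459, -0.07]] [array([ 0.46478719, -0.06739666,  0.02178331]), array([ 0.45726749,
[... 1845 characters left out ...]
.040 mid [[0.542, -0.349], [0.54, -0.354], [0.538, -0.36]] [array([ 0.53599006, -0.3646304 ,  0.01734339]), array([ 0.53643501, -0.36430183,  0.01819049]), array([ 0.53623968, -0.36268425,  0.01955493])]
side blue [294. 395.] [ 27  40 790] ztop0.040 mid [[0.454, -0.332], [0.453, -0.337], [0.451, -0.344]] [array([ 0.45093244, -0.35001159,  0.01589849]), array([ 0.45119116, -0.34697479,  0.01783168]), array([ 0.45175683, -0.34556493,  0.0191705 ])]
side blue [423. 421.] [  32   43 1110] ztop0.040 mid [[0.602, -0.417], [0.599, -0.421], [0.596, -0.427]] [array([ 0.59073591, -0.43413174,  0.01615278]), array([ 0.59332275, -0.43047455,  0.01801851]), array([ 0.59353596, -0.42876261,  0.01906461])]
```

```bash
python3 -m crank '0 0 0 0 0 -0.075; 0 0 0 0 0 -0.075; 0 0 0 0 0 -0.075; 0 0 0 0 0 -0.073; 0 0 0 0 0 0' 0.6 60
python3 -m crank '-0.4 -0.9 0 0 0 0; -0.4 -0.9 0 0 0 0; -0.4 -0.9 0 0 0 0; -0.4 -0.9 0 0 0 0; -0.4 -0.9 0 0 0 0'
```

```text
t: 0.6
tcp_pos: [0.2821, 0.5572, 0.2307]
tool_rot: [0.0, 1.0, -0.0, -0.0]
force: [-0.5, -0.3, 0.5]
finger_gap: 0.799
gripper_force: 0.0
t: 1.1
tcp_pos: [0.3625, 0.3761, 0.2312]
tool_rot: [0.002, 1.0, -0.0, -0.0]
force: [0.6, 0.5, -0.4]
finger_gap: 0.799
gripper_force: 0.0
```

```bash
python3 -m crank '-0.43 -0.99 0 0 0 0; -0.43 -0.99 0 0 0 0; -0.43 -0.99 0 0 0 0; -0.43 -0.99 0 0 0 0; -0.43 -0.99 0 0 0 0' >/dev/null
python3 -m crank '-0.43 -0.99 0 0 0 0; -0.43 -0.99 0 0 0 0; -0.43 -0.99 0 0 0 0; -0.43 -0.99 0 0 0 0; -0.43 -0.99 0 0 0 0' >/dev/null
python3 -m crank '-0.43 -0.99 0 0 0 0; -0.43 -0.99 0 0 0 0; -0.43 -0.99 0 0 0 0; -0.43 -0.99 0 0 0 0; -0.43 -0.99 0 0 0 0'
cat > wr.py <<'E'
from station import snapshot,telemetry
from vis import *
import sys
d=snapshot("wrist"); cv2.imwrite(f"pics/{sys.argv[1]}.png",d["image"][:,:,::-1]); np.savez(f"{sys.argv[1]}.npz",**d)
print("tcp",telemetry.sense()["tcp_pos"].round(4))
for col in ("red","green"):
    for m,c,st in blobs(d,col,300):
        zt=np.percentile(cloud(d,m)[:,2],90) if (m&(d["depth"]>0)).any() else -1
        print(col,c.round(),st[:4],"ztop %.3f"%zt,"top z/x/y/r",[(h,topcentre(d,m,h)) for h in (.006,.024,.03,.04,.07) if abs(h-zt)<.005])
E
python3 wr.py w1
```

```text
t: 2.6
tcp_pos: [0.6201, -0.2183, 0.231]
tool_rot: [0.002, 1.0, 0.0, -0.0]
force: [0.1, -0.8, -0.6]
finger_gap: 0.801
gripper_force: 0.0
tcp [ 0.6234 -0.2264  0.2311]
red [481. 176.] [457 152  48  47] ztop 0.041 top z/x/y/r [(0.04, array([ 0.58909106, -0.08866288,  0.01829872]))]
red [319. 209.] [291 177  56  62] ztop 0.025 top z/x/y/r [(0.024, array([ 0.61710984, -0.21793427,  0.02590254])), (0.03, None)]
green [502.  13.] [470   0  69  32] ztop 0.025 top z/x/y/r [(0.024, array([ 0.46223235, -0.07745096,  0.02203671])), (0.03, array([ 0.46731359, -0.07611302,  0.01439124]))]
green [132. 109.] [108  86  47  48] ztop 0.041 top z/x/y/r [(0.04, array([ 0.53731048, -0.3607159 ,  0.01809447]))]
```

View pics/w1.png

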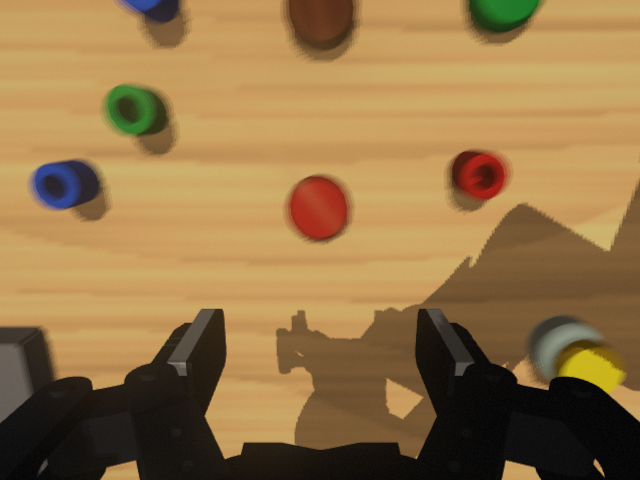

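The wrist view shows the red foot at (319,209), the red socket at (481,176) and the green socket at (132,109) between the blue ones, all agreeing with the scene measurements. I'll go lower and re-measure with the arm at rest.

```bash
python3 -m crank '0.16 0.21 0.6 0 0 0; 0 0 0.6 0 0 0; 0 0 0.6 0 0 0; 0 0 0.3 0 0 0; 0 0 0 0 0 0'; python3 wr.py w2; python3 wr.py w3
```

```text
t: 3.15
tcp_pos: [0.612, -0.2074, 0.1451]
tool_rot: [0.001, 1.0, 0.001, -0.002]
force: [-0.5, -0.4, 0.5]
finger_gap: 0.799
gripper_force: 0.0
tcp [ 0.6131 -0.208   0.1467]
red [517. 201.] [476 170  80  66] ztop 0.041 top z/x/y/r [(0.04, array([ 0.58720714, -0.08537919,  0.01958022]))]
red [303. 245.] [266 205  77  78] ztop 0.025 top z/x/y/r [(0.024, array([ 0.6160109 , -0.21628043,  0.02648643])), (0.03, array([ 0.61353719, -0.21624169,  0.01998569]))]
green [543.   5.] [506   0  77  18] ztop 0.023 top z/x/y/r [(0.024, array([ 0.47383168, -0.07531105,  0.01582861]))]
green [ 50. 118.] [17 84 66 68] ztop 0.041 top z/x/y/r [(0.04, array([ 0.53644615, -0.35917976,  0.01886292]))]
tcp [ 0.6139 -0.2084  0.1478]
red [518. 199.] [478 168  78  66] ztop 0.041 top z/x/y/r [(0.04, array([ 0.58778775, -0.08553314,  0.01940068]))]
red [304. 242.] [267 203  77  77] ztop 0.025 top z/x/y/r [(0.024, array([ 0.61611027, -0.21632528,  0.02647576]))]
green [543.   4.] [508   0  73  15] ztop 0.022 top z/x/y/r [(0.024, array([ 0.47570097, -0.07548229,  0.01311089]))]
green [ 53. 115.] [19 82 67 67] ztop 0.041 top z/x/y/r [(0.04, array([ 0.5365724 , -0.35915047,  0.01870597]))]
```

```bash
python3 -m crank '-0.07 -0.2 0.6 0 0 0; 0 0 0.7 0 0 0; 0 0 0.7 0 0 0; 0 0 0.5 0 0 0; 0 0 0 0 0 0'; python3 -m crank '0 0 0.4 0 0 0; 0 0 0.3 0 0 0; 0 0 0.2 0 0 0; 0 0 0 0 0 0; 0 0 0 0 0 0'; python3 wr.py w4
```

```text
t: 3.75
tcp_pos: [0.6152, -0.2157, 0.0458]
tool_rot: [0.001, 1.0, 0.001, -0.002]
force: [-0.8, 0.8, -0.3]
finger_gap: 0.802
gripper_force: 0.0
t: 4.25
tcp_pos: [0.6163, -0.2163, 0.0114]
tool_rot: [0.0, 1.0, -0.0, 0.0]
force: [-0.6, -0.2, 0.5]
finger_gap: 0.801
gripper_force: 0.0
tcp [ 0.6166 -0.2164  0.0117]
red [320. 331.] [243 254 154 149] ztop 0.025 top z/x/y/r [(0.024, array([ 0.6152454 , -0.2164294 ,  0.02647138]))]
```

View pics/w4.png

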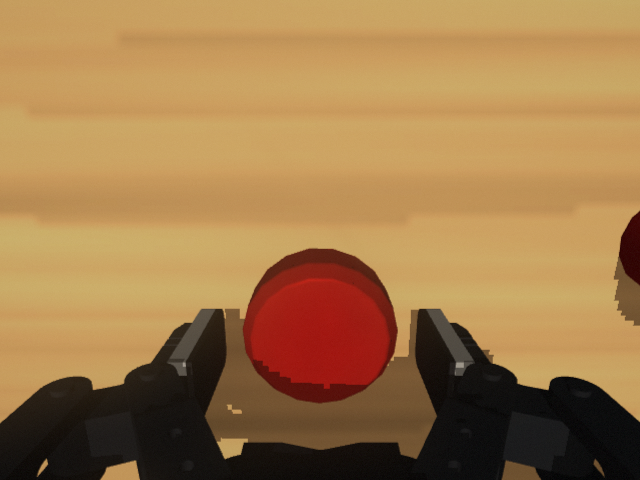

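The red foot at (320,331) is centred between the fingers. I'll lower 12 mm and close.

```bash
python3 -m crank '0 0 0.2 0 0 0; 0 0 0.14 0 0 0; 0 0 0 0 0 0; 0 0 0 0 0 0; 0 0 0 0 0 0'; python3 -m crank '0 0 0 0 0 0; 0 0 0 0 0 0; 0 0 0 0 0 0; 0 0 0 0 0 0; 0 0 0 0 0 0' -1 60;  python3 -m crank '0 0 -0.1 0 0 0; 0 0 -0.3 0 0 0; 0 0 -0.7 0 0 0; 0 0 -0.7 0 0 0; 0 0 -0.7 0 0 0'; python3 wr.py w5
```

```text
t: 4.8
tcp_pos: [0.6163, -0.2163, -0.0023]
tool_rot: [0.0, 1.0, -0.0, 0.0]
force: [0.1, 0.9, -0.3]
finger_gap: 0.798
gripper_force: 0.0
t: 5.3
tcp_pos: [0.6166, -0.2166, -0.0015]
tool_rot: [0.0, 1.0, -0.0, 0.0]
force: [-1.1, 0.2, 6.2]
finger_gap: 0.63
gripper_force: 63.8
t: 5.8
tcp_pos: [0.6157, -0.2159, 0.0986]
tool_rot: [0.0, 1.0, 0.0, -0.001]
force: [-0.1, 0.8, -2.2]
finger_gap: 0.628
gripper_force: 63.8
tcp [ 0.6187 -0.2174  0.1039]
red [578. 209.] [522 172 105  81] ztop 0.041 top z/x/y/r [(0.04, array([ 0.58812708, -0.08589751,  0.02007224]))]
red [320. 349.] [239 269 164 158] ztop 0.125 top z/x/y/r []
green [ 24. 105.] [ 0 64 58 85] ztop 0.041 top z/x/y/r [(0.04, array([ 0.53732055, -0.35624355,  0.01888256]))]
```

View pics/w5.png

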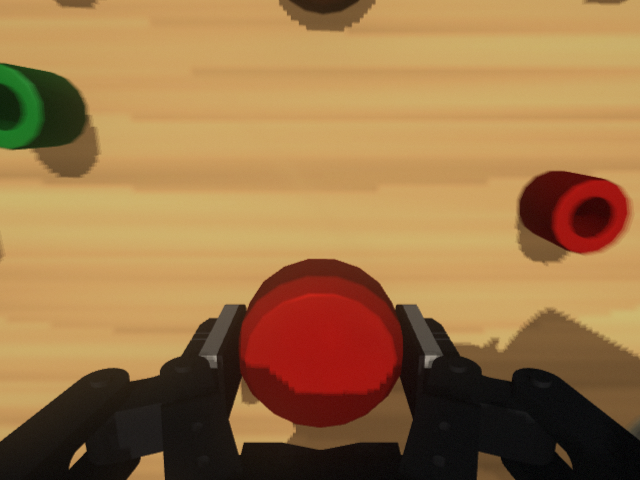

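The foot at (320,349) is held level. Carrying it to the red board.

```bash
python3 -m crank '0.1 0.4 -0.1 0 0 0; 0.2 0.8 0 0 0 0; 0.25 0.95 0 0 0 0; 0.25 0.95 0 0 0 0; 0.25 0.95 0 0 0 0' >/dev/null
python3 -m crank '0.25 0.95 0 0 0 0; 0.25 0.95 0 0 0 0; 0.25 0.95 0 0 0 0; 0.25 0.95 0 0 0 0; 0.25 0.95 0 0 0 0' >/dev/null
python3 -m crank '0.25 0.95 0 0 0 0; 0.25 0.95 0 0 0 0; 0.25 0.95 0 0 0 0; 0.2 0.8 0 0 0 0; 0.1 0.4 0 0 0 0' ; python3 -m crank '0 0 0 0 0 0; 0 0 0 0 0 0; 0 0 0 0 0 0; 0 0 0 0 0 0; 0 0 0 0 0 0'; python3 wr.py w6
python3 - <<'E'
from vis import *
d=dict(np.load("w6.npz")); h=cv2.cvtColor(d["image"],cv2.COLOR_RGB2HSV)
for m,c,st in blobs(d,"red",100): print(c,st)
E
```

```text
t: 7.35
tcp_pos: [0.4794, 0.3004, 0.1007]
tool_rot: [-0.001, 1.0, -0.0, -0.002]
force: [-0.4, -0.7, -2.5]
finger_gap: 0.627
gripper_force: 63.8
t: 7.85
tcp_pos: [0.483, 0.2968, 0.1017]
tool_rot: [0.001, 1.0, -0.0, -0.0]
force: [0.1, -0.2, -1.6]
finger_gap: 0.626
gripper_force: 63.8
tcp [0.483  0.2969 0.1017]
red [345. 302.] [238 167 224 260] ztop 0.128 top z/x/y/r []
green [ 46. 299.] [  0 238 103 119] ztop 0.007 top z/x/y/r [(0.006, array([0.51488233, 0.12289495, 0.03969169]))]
green [ 61. 370.] [  0 359 135  24] ztop 0.007 top z/x/y/r [(0.006, array([0.56514323, 0.13154985, 0.04478259]))]
[344.81304514 302.48412675] [  238   167   224   260 34051]
```

View pics/w6.png

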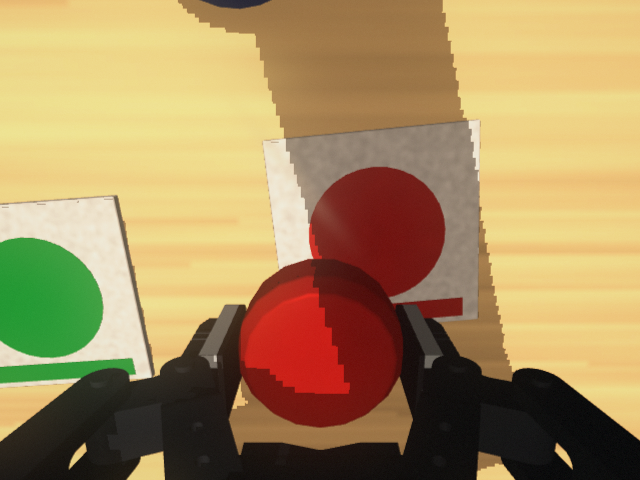

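The red disc is partly visible: top edge (378,167), left (309,235), right (445,230). I'll fit a circle to its visible rim.

Run:
```python
from vis import *
from scipy.optimize import least_squares
d=dict(np.load("w6.npz")); m=mask(d["image"],"red"); m[258:]=0
c=max(cv2.findContours(m,0,cv2.CHAIN_APPROX_NONE)[0],key=cv2.contourArea)[:,0]
c=c[c[:,1]<250]; p=ray(d,c,.006)[:,:2]
r=least_squares(lambda x:np.hypot(*(p-x[:2]).T)-x[2],[.475,.33,.04],loss="soft_l1",f_scale=.001); print(r.x)
```

```text
[0.47274917 0.33159686 0.03747849]
```

```bash
python3 -m crank '0.1 0.42 0 0 0 0; 0.1 0.42 0.3 0 0 0; 0 0 0.6 0 0 0; 0 0 0.6 0 0 0; 0 0 0.4 0 0 0' ; python3 -m crank '0 0 0.2 0 0 0; 0 0 0.1 0 0 0; 0 0 0.03 0 0 0; 0 0 0 0 0 0; 0 0 0 0 0 0'
```

```text
t: 8.4
tcp_pos: [0.4742, 0.3309, 0.0244]
tool_rot: [0.001, 1.0, -0.0, -0.001]
force: [-0.7, -0.3, -2.0]
finger_gap: 0.631
gripper_force: 63.8
t: 8.9
tcp_pos: [0.4752, 0.3317, 0.0133]
tool_rot: [0.0, 1.0, 0.0, 0.001]
force: [-0.6, 0.5, -1.8]
finger_gap: 0.63
gripper_force: 63.9
```

```bash
python3 -m crank '0 0 0.1 0 0 0; 0 0 0.06 0 0 0; 0 0 0.03 0 0 0; 0 0 0 0 0 0; 0 0 0 0 0 0';python3 -m crank '0 0 0.02 0 0 0; 0 0 0 0 0 0; 0 0 0 0 0 0; 0 0 0 0 0 0; 0 0 0 0 0 0'
```

```text
t: 9.4
tcp_pos: [0.4745, 0.3314, 0.0048]
tool_rot: [0.0, 1.0, -0.0, -0.0]
force: [0.0, -0.1, -1.8]
finger_gap: 0.627
gripper_force: 63.9
t: 9.9
tcp_pos: [0.4747, 0.3315, 0.0045]
tool_rot: [0.0, 1.0, 0.0, 0.0]
force: [-0.8, -0.8, 5.3]
finger_gap: 0.63
gripper_force: 64.5
```

Contact is felt (+5 N), so I'll release, retreat and check.

```bash
python3 -m crank '0 0 0 0 0 0; 0 0 0 0 0 0; 0 0 0 0 0 0; 0 0 0 0 0 0; 0 0 0 0 0 0' 0.6; python3 -m crank '0 0 -0.3 0 0 0; 0 0 -0.7 0 0 0; 0 0 -0.8 0 0 0; 0 0 -0.8 0 0 0; 0 0 -0.4 0 0 0';python3 -m crank '0 0 0 0 0 0; 0 0 0 0 0 0; 0 0 0 0 0 0; 0 0 0 0 0 0; 0 0 0 0 0 0'; python3 wr.py w7
```

```text
t: 10.4
tcp_pos: [0.4746, 0.3314, 0.004]
tool_rot: [0.0, 1.0, -0.0, -0.0]
force: [-0.6, -0.3, -0.3]
finger_gap: 0.796
gripper_force: 0.0
t: 10.9
tcp_pos: [0.4759, 0.3321, 0.1278]
tool_rot: [0.0, 1.0, 0.001, 0.002]
force: [-0.2, 0.0, 0.2]
finger_gap: 0.799
gripper_force: 0.0
t: 11.4
tcp_pos: [0.474, 0.3311, 0.123]
tool_rot: [0.0, 1.0, -0.0, -0.001]
force: [0.1, 0.5, -0.2]
finger_gap: 0.803
gripper_force: 0.0
tcp [0.4741 0.3312 0.1231]
red [319. 241.] [257 179 123 119] ztop 0.031 top z/x/y/r [(0.03, array([0.47470295, 0.33202973, 0.02682985]))]
red [326. 312.] [251 298 149  28] ztop 0.007 top z/x/y/r [(0.006, array([0.52331698, 0.3344824 , 0.05001512]))]
green [ 29. 301.] [  0 243  69 109] ztop 0.007 top z/x/y/r [(0.006, array([0.51481837, 0.12310274, 0.03956041]))]
green [ 49. 364.] [  0 354 101  20] ztop 0.007 top z/x/y/r [(0.006, array([0.56404901, 0.1402487 , 0.03616983]))]
```

View pics/w7.png

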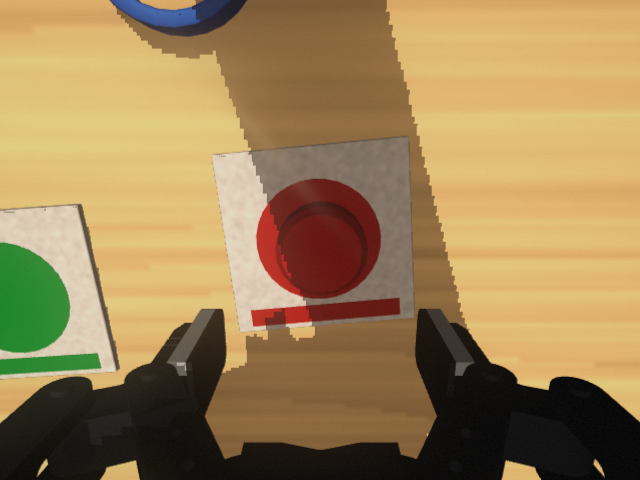

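The foot at about (322,247) sits centred on the red disc. Next is the red socket.

```bash
python3 -m crank '-0.14 -0.5 0 0 0 0; -0.24 -0.9 0 0 0 0; -0.24 -0.9 0 0 0 0; -0.24 -0.9 0 0 0 0; -0.24 -0.9 0 0 0 0' 0.4 60 >/dev/null
python3 -m crank '-0.24 -0.9 0 0 0 0; -0.24 -0.9 0 0 0 0; -0.24 -0.9 0 0 0 0; -0.24 -0.9 0 0 0 0; -0.24 -0.9 0 0 0 0'  >/dev/null
python3 -m crank '-0.24 -0.9 0 0 0 0; -0.24 -0.9 0 0 0 0; -0.14 -0.5 0 0 0 0; 0 0 0 0 0 0; 0 0 0 0 0 0'; python3 -m crank '0 0 0 0 0 0; 0 0 0 0 0 0; 0 0 0 0 0 0; 0 0 0 0 0 0; 0 0 0 0 0 0'; python3 wr.py w8
```

```text
t: 12.95
tcp_pos: [0.5903, -0.1039, 0.1236]
tool_rot: [0.001, 1.0, 0.001, -0.001]
force: [-0.7, 0.1, -0.5]
finger_gap: 0.703
gripper_force: 0.0
t: 13.45
tcp_pos: [0.5911, -0.1042, 0.1242]
tool_rot: [0.0, 1.0, -0.0, 0.0]
force: [0.1, 0.4, -0.0]
finger_gap: 0.703
gripper_force: 0.0
tcp [ 0.5911 -0.1043  0.1242]
red [355. 248.] [323 217  65  63] ztop 0.041 top z/x/y/r [(0.04, array([ 0.58734381, -0.08383974,  0.01869286]))]
green [379.  17.] [329   0 101  42] ztop 0.025 top z/x/y/r [(0.024, array([ 0.45901603, -0.07323693,  0.02507801])), (0.03, array([ 0.46412188, -0.07451556,  0.01837818]))]
green [624. 203.] [607 194  33  20] ztop 0.007 top z/x/y/r [(0.006, array([0.56771028, 0.08724416, 0.01135967]))]
```

```bash
python3 -m crank '0.08 0.49 0 0 0 0; 0 0 0.5 0 0 0; 0 0 0.7 0 0 0; 0 0 0.7 0 0 0; 0 0 0 0 0 0'; python3 wr.py w9; python3 -m crank '0 0 0.4 0 0 0; 0 0 0.3 0 0 0; 0 0 0.2 0 0 0; 0 0 0 0 0 0; 0 0 0 0 0 0'; python3 wr.py w10
```

```text
t: 14.0
tcp_pos: [0.5846, -0.0829, 0.0449]
tool_rot: [0.0, 1.0, 0.002, -0.004]
force: [-1.1, -0.7, 0.4]
finger_gap: 0.698
gripper_force: 0.0
tcp [ 0.5861 -0.0835  0.0467]
red [316. 320.] [269 265  95 103] ztop 0.041 top z/x/y/r [(0.04, array([ 0.5869087 , -0.08402673,  0.01927799]))]
green [347.  10.] [293   0 108  26] ztop 0.024 top z/x/y/r [(0.024, array([ 0.47250754, -0.07373237,  0.01758596]))]
t: 14.55
tcp_pos: [0.5881, -0.0851, 0.0125]
tool_rot: [0.0, 1.0, -0.0, 0.0]
force: [0.5, 0.3, -0.3]
finger_gap: 0.7
gripper_force: 0.0
tcp [ 0.5883 -0.0851  0.0127]
red [322. 350.] [263 275 119 137] ztop 0.041 top z/x/y/r [(0.04, array([ 0.58661598, -0.0839608 ,  0.01939511]))]
```

View pics/w10.png

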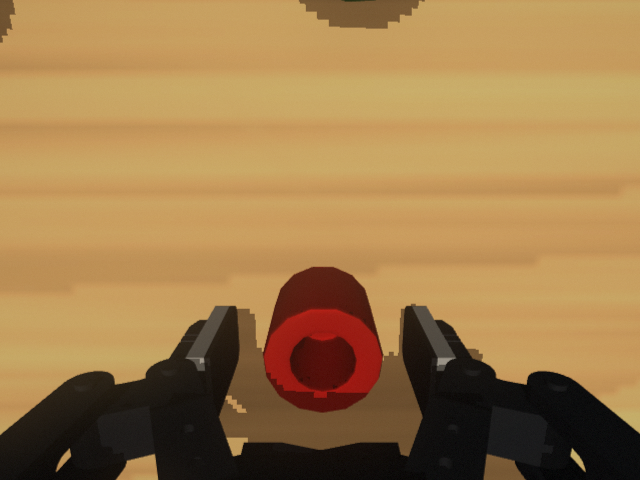

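The socket at (322,350) is centred between the fingers. Lower, grip, lift and carry.

```bash
python3 -m crank '0.03 0.02 0.15 0 0 0; 0 0 0.1 0 0 0; 0 0 0 0 0 0; 0 0 0 0 0 0; 0 0 0 0 0 0'; python3 -m crank '0 0 0 0 0 0; 0 0 0 0 0 0; 0 0 0 0 0 0; 0 0 0 0 0 0; 0 0 0 0 0 0' -1 50;  python3 -m crank '0 0 -0.1 0 0 0; 0 0 -0.4 0 0 0; 0 0 -0.7 0 0 0; 0 0 -0.8 0 0 0; 0 0 -0.7 0 0 0'
python3 -m crank '0.1 0.4 0 0 0 0; 0.2 0.8 0 0 0 0; 0.25 0.94 0 0 0 0; 0.25 0.94 0 0 0 0; 0.25 0.94 0 0 0 0' >/dev/null
python3 -m crank '0.25 0.94 0 0 0 0; 0.25 0.94 0 0 0 0; 0.25 0.94 0 0 0 0; 0.25 0.94 0 0 0 0; 0.25 0.94 0 0 0 0' >/dev/null
python3 -m crank '0.2 0.8 0 0 0 0; 0.1 0.4 0 0 0 0; 0 0 0 0 0 0; 0 0 0 0 0 0; 0 0 0 0 0 0' ; python3 wr.py w11
```

```text
t: 15.1
tcp_pos: [0.5868, -0.0843, 0.0021]
tool_rot: [0.0, 1.0, -0.0, 0.0]
force: [0.7, 0.4, 0.6]
finger_gap: 0.704
gripper_force: 0.0
t: 15.6
tcp_pos: [0.587, -0.0844, 0.0025]
tool_rot: [0.0, 1.0, -0.0, 0.0]
force: [0.8, -0.7, 3.9]
finger_gap: 0.44
gripper_force: 50.2
t: 16.1
tcp_pos: [0.5866, -0.0841, 0.1121]
tool_rot: [0.0, 1.0, -0.0, 0.0]
force: [-0.7, -0.0, -1.1]
finger_gap: 0.443
gripper_force: 50.3
t: 17.6
tcp_pos: [0.4831, 0.3114, 0.1099]
tool_rot: [0.001, 1.0, -0.0, -0.0]
force: [0.6, 0.8, -1.6]
finger_gap: 0.437
gripper_force: 50.4
tcp [0.4832 0.3112 0.11  ]
red [337. 304.] [257 166 178 272] ztop 0.148 top z/x/y/r []
green [ 37. 295.] [  0 234  86 116] ztop 0.007 top z/x/y/r [(0.006, array([0.5147413 , 0.12302548, 0.0396454 ]))]
green [ 58. 363.] [  0 352 118  23] ztop 0.007 top z/x/y/r [(0.006, array([0.56498659, 0.13589086, 0.04049459]))]
```

View pics/w11.png

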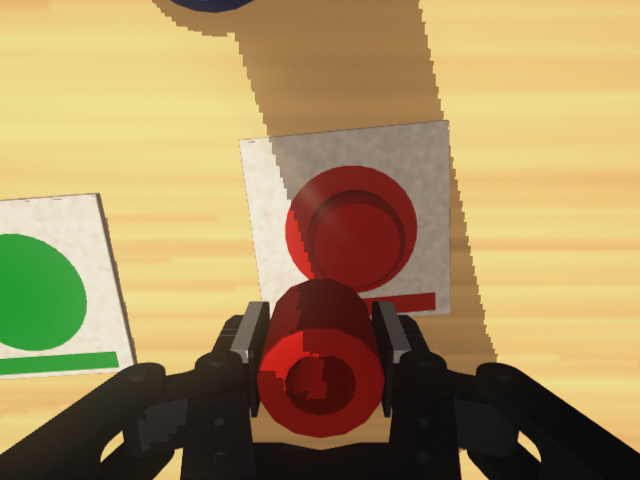

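The socket is held upright, and the foot at (355,235) is undisturbed. Placing it.

```bash
python3 -m crank '0.11 0.25 0 0 0 0; 0.11 0.26 0.2 0 0 0; 0 0 0.5 0 0 0; 0 0 0.5 0 0 0; 0 0 0.3 0 0 0' ; python3 -m crank '0 0 0.15 0 0 0; 0 0 0.05 0 0 0; 0 0 0 0 0 0; 0 0 0 0 0 0; 0 0 0 0 0 0'
```

```text
t: 18.15
tcp_pos: [0.473, 0.3332, 0.0483]
tool_rot: [0.0, 1.0, -0.0, -0.001]
force: [0.1, -0.5, -1.3]
finger_gap: 0.44
gripper_force: 50.4
t: 18.65
tcp_pos: [0.4747, 0.3332, 0.0429]
tool_rot: [0.0, 1.0, 0.0, 0.001]
force: [-0.1, -0.9, -0.8]
finger_gap: 0.44
gripper_force: 50.4
```

```bash
python3 -m crank '0 -0.04 0.12 0 0 0; 0 0 0.08 0 0 0; 0 0 0.03 0 0 0; 0 0 0 0 0 0; 0 0 0 0 0 0';python3 -m crank '0 0 0.02 0 0 0; 0 0 0.01 0 0 0; 0 0 0 0 0 0; 0 0 0 0 0 0; 0 0 0 0 0 0'
```

```text
t: 19.15
tcp_pos: [0.4742, 0.3314, 0.0328]
tool_rot: [0.0, 1.0, -0.0, -0.0]
force: [1.6, 0.1, -0.0]
finger_gap: 0.438
gripper_force: 50.4
t: 19.65
tcp_pos: [0.4743, 0.3315, 0.0325]
tool_rot: [0.0, 1.0, 0.0, 0.0]
force: [-1.5, -1.2, 4.8]
finger_gap: 0.435
gripper_force: 50.9
```

```bash
python3 -m crank '0 0 0 0 0 0; 0 0 0 0 0 0; 0 0 0 0 0 0; 0 0 0 0 0 0; 0 0 0 0 0 0' 0.4; python3 -m crank '0 0 -0.3 0 0 0; 0 0 -0.7 0 0 0; 0 0 -0.8 0 0 0; 0 0 -0.8 0 0 0; 0 0 -0.4 0 0 0';python3 -m crank '0 0 0 0 0 0; 0 0 0 0 0 0; 0 0 0 0 0 0; 0 0 0 0 0 0; 0 0 0 0 0 0'; python3 wr.py w12
python3 - <<'E'
from vis import *
d=dict(np.load("w12.npz")); P=cloud(d,mask(d["image"],"red")>0)
for h in (.07,.03):
    k=abs(P[:,2]-h)<.003; print(h,k.sum(),cv2.minEnclosingCircle(P[k][:,:2].astype(np.float32)))
E
```

```text
t: 20.15
tcp_pos: [0.4742, 0.3314, 0.0316]
tool_rot: [0.0, 1.0, -0.0, -0.0]
force: [-0.6, -0.1, -0.5]
finger_gap: 0.7
gripper_force: 0.0
t: 20.65
tcp_pos: [0.4756, 0.3321, 0.1555]
tool_rot: [0.0, 1.0, 0.001, 0.002]
force: [-0.7, 0.3, 0.8]
finger_gap: 0.703
gripper_force: 0.0
t: 21.15
tcp_pos: [0.4736, 0.3312, 0.1506]
tool_rot: [0.0, 1.0, -0.0, -0.001]
force: [-0.3, -0.6, 0.7]
finger_gap: 0.699
gripper_force: 0.0
tcp [0.4737 0.3312 0.1508]
red [320. 244.] [257 175 136 134] ztop 0.070 top z/x/y/r [(0.07, array([0.474884  , 0.3320418 , 0.01905992]))]
green [ 41. 284.] [  0 233  91 101] ztop 0.007 top z/x/y/r [(0.006, array([0.51478773, 0.12316816, 0.03964799]))]
green [ 58. 345.] [  0 335 119  21] ztop 0.007 top z/x/y/r [(0.006, array([0.5654521 , 0.12996975, 0.04643839]))]
0.07 2358 ((0.47548583149909973, 0.33202052116394043), 0.018960703164339066)
0.03 1331 ((0.4754277467727661, 0.33211424946784973), 0.026846209540963173)
```

View pics/w12.png

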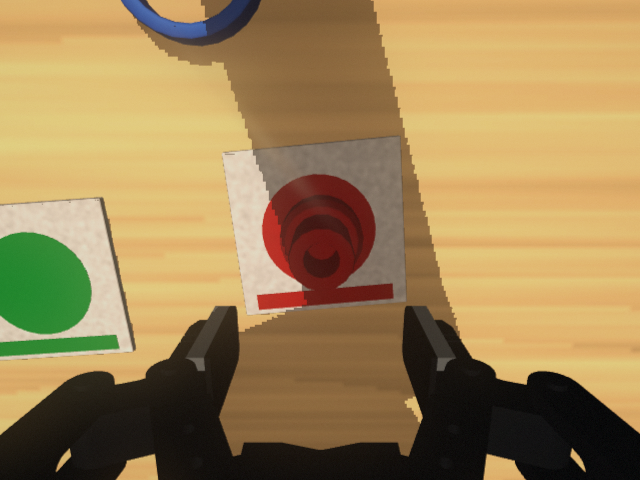

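The red stand is finished: the socket top and foot top are concentric at (.475,.332), heights 70 and 30 mm. Now the green foot.

```bash
python3 -m crank '0.05 -0.5 0 0 0 0; 0.05 -0.9 0 0 0 0; 0.05 -0.9 0 0 0 0; 0.05 -0.9 0 0 0 0; 0.05 -0.9 0 0 0 0' 0.6 60 >/dev/null
python3 -m crank '0.05 -0.9 0 0 0 0; 0.05 -0.9 0 0 0 0; 0.05 -0.9 0 0 0 0; 0.05 -0.9 0 0 0 0; 0.05 -0.9 0 0 0 0' >/dev/null
python3 -m crank '0.03 -0.9 0.1 0 0 0; 0 -0.64 0.2 0 0 0; 0 0 0.3 0 0 0; 0 0 0.3 0 0 0; 0 0 0 0 0 0'; python3 -m crank '0 0 0 0 0 0; 0 0 0 0 0 0; 0 0 0 0 0 0; 0 0 0 0 0 0; 0 0 0 0 0 0'; python3 wr.py w13
```

```text
t: 22.7
tcp_pos: [0.4517, -0.0742, 0.1144]
tool_rot: [0.001, 1.0, 0.001, -0.002]
force: [-0.8, -0.4, -0.7]
finger_gap: 0.801
gripper_force: 0.0
t: 23.2
tcp_pos: [0.4529, -0.0741, 0.116]
tool_rot: [0.0, 1.0, -0.0, 0.0]
force: [-0.8, 0.1, 0.3]
finger_gap: 0.8
gripper_force: 0.0
tcp [ 0.4528 -0.0741  0.116 ]
green [322. 242.] [277 196  91  91] ztop 0.025 top z/x/y/r [(0.024, array([ 0.44878072, -0.07268111,  0.0265926 ]))]
green [602. 332.] [556 277  84 107] ztop 0.007 top z/x/y/r [(0.006, array([0.5152753 , 0.12264539, 0.03992648]))]
green [625. 394.] [604 388  36  15] ztop 0.007 top z/x/y/r [(0.006, array([0.56455803, 0.13718903, 0.0140076 ]))]
```

```bash
python3 -m crank '0.07 0.02 0.4 0 0 0; 0 0 0.7 0 0 0; 0 0 0.7 0 0 0; 0 0 0.5 0 0 0; 0 0 0.2 0 0 0'; python3 -m crank '0 0 0.1 0 0 0; 0 0 0 0 0 0; 0 0 0 0 0 0; 0 0 0 0 0 0; 0 0 0 0 0 0'; python3 wr.py w14
```

```text
t: 23.75
tcp_pos: [0.4492, -0.0731, 0.0142]
tool_rot: [0.0, 1.0, 0.001, -0.001]
force: [-0.8, 0.3, -0.2]
finger_gap: 0.798
gripper_force: 0.0
t: 24.25
tcp_pos: [0.4503, -0.0735, 0.0124]
tool_rot: [0.0, 1.0, -0.0, 0.001]
force: [-0.4, 0.4, 0.7]
finger_gap: 0.798
gripper_force: 0.0
tcp [ 0.4503 -0.0735  0.0123]
green [321. 323.] [246 244 152 153] ztop 0.025 top z/x/y/r [(0.024, array([ 0.44764027, -0.07259729,  0.02660925]))]
```

View pics/w14.png

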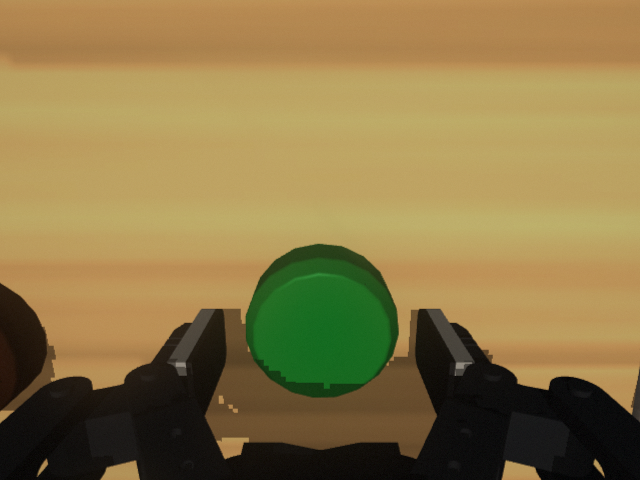

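The foot at (321,323) is centred and the bare foot at the left edge is clear. Grip, lift and carry.

```bash
python3 -m crank '0.04 0.02 0.2 0 0 0; 0 0 0.15 0 0 0; 0 0 0 0 0 0; 0 0 0 0 0 0; 0 0 0 0 0 0'; python3 -m crank '0 0 0 0 0 0; 0 0 0 0 0 0; 0 0 0 0 0 0; 0 0 0 0 0 0; 0 0 0 0 0 0' -1 60;  python3 -m crank '0 0 -0.1 0 0 0; 0 0 -0.4 0 0 0; 0 0 -0.7 0 0 0; 0 0 -0.7 0 0 0; 0 0 -0.5 0 0 0'
python3 -m crank '-0.15 0.4 0 0 0 0; -0.25 0.75 0 0 0 0; -0.3 0.9 0 0 0 0; -0.3 0.9 0 0 0 0; -0.3 0.9 0 0 0 0' >/dev/null
python3 -m crank '-0.25 0.7 0 0 0 0; -0.13 0.33 0 0 0 0; 0 0 0 0 0 0; 0 0 0 0 0 0; 0 0 0 0 0 0' ; python3 wr.py w15
```

```text
t: 24.8
tcp_pos: [0.4483, -0.0725, -0.0024]
tool_rot: [0.0, 1.0, 0.0, -0.0]
force: [-0.6, 0.5, -0.3]
finger_gap: 0.8
gripper_force: 0.0
t: 25.3
tcp_pos: [0.4484, -0.0727, -0.0017]
tool_rot: [0.0, 1.0, -0.0, 0.0]
force: [-0.4, -0.4, 6.0]
finger_gap: 0.629
gripper_force: 62.3
t: 25.8
tcp_pos: [0.4482, -0.0725, 0.0951]
tool_rot: [0.0, 1.0, -0.0, 0.0]
force: [0.6, 0.3, -3.6]
finger_gap: 0.629
gripper_force: 64.0
t: 26.8
tcp_pos: [0.5148, 0.1214, 0.0935]
tool_rot: [0.001, 1.0, -0.0, -0.001]
force: [-0.2, 0.2, -2.1]
finger_gap: 0.628
gripper_force: 64.0
tcp [0.5149 0.1213 0.0936]
red [635. 195.] [628 157  12  76] ztop 0.008 top z/x/y/r [(0.006, array([0.48168629, 0.29778105, 0.02137787]))]
red [620. 274.] [600 264  40  22] ztop 0.007 top z/x/y/r [(0.006, array([0.52810377, 0.29656556, 0.01253052]))]
green [321. 311.] [238 185 165 243] ztop 0.120 top z/x/y/r []
```

View pics/w15.png

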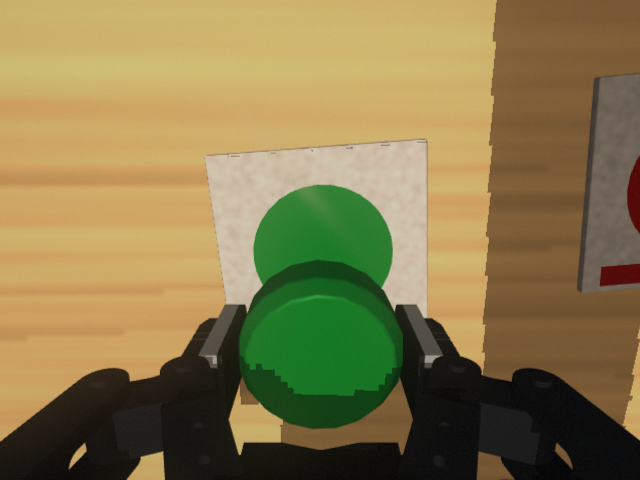

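The green foot is held above its disc (323,250 visible). Lowering it.

```bash
python3 -m crank '-0.03 0.03 0.3 0 0 0; 0 0 0.6 0 0 0; 0 0 0.6 0 0 0; 0 0 0.35 0 0 0; 0 0 0.15 0 0 0' ; python3 -m crank '0 0 0.05 0 0 0; 0 0 0 0 0 0; 0 0 0 0 0 0; 0 0 0 0 0 0; 0 0 0 0 0 0'
```

```text
t: 27.35
tcp_pos: [0.5158, 0.1233, 0.0118]
tool_rot: [0.001, 1.0, -0.0, -0.002]
force: [0.8, -0.1, -1.2]
finger_gap: 0.628
gripper_force: 63.9
t: 27.85
tcp_pos: [0.5173, 0.1239, 0.0124]
tool_rot: [0.0, 1.0, 0.0, 0.001]
force: [-0.5, 0.7, -1.4]
finger_gap: 0.63
gripper_force: 64.0
```

```bash
python3 -m crank '0.02 -0.02 0.1 0 0 0; 0 0 0.06 0 0 0; 0 0 0.03 0 0 0; 0 0 0 0 0 0; 0 0 0 0 0 0';python3 -m crank '0 0 0.02 0 0 0; 0 0 0 0 0 0; 0 0 0 0 0 0; 0 0 0 0 0 0; 0 0 0 0 0 0'
```

```text
t: 28.35
tcp_pos: [0.5157, 0.123, 0.0044]
tool_rot: [0.0, 1.0, -0.0, -0.0]
force: [-1.5, 0.1, 4.3]
finger_gap: 0.631
gripper_force: 64.5
t: 28.85
tcp_pos: [0.5158, 0.123, 0.0044]
tool_rot: [0.0, 1.0, -0.0, -0.0]
force: [-2.4, 0.1, 10.3]
finger_gap: 0.633
gripper_force: 65.3
```

```bash
python3 -m crank '0 0 0 0 0 0; 0 0 0 0 0 0; 0 0 0 0 0 0; 0 0 0 0 0 0; 0 0 0 0 0 0' 0.6; python3 -m crank '0 0 -0.3 0 0 0; 0 0 -0.7 0 0 0; 0 0 -0.8 0 0 0; 0 0 -0.8 0 0 0; 0 0 -0.4 0 0 0';python3 -m crank '0 0 0 0 0 0; 0 0 0 0 0 0; 0 0 0 0 0 0; 0 0 0 0 0 0; 0 0 0 0 0 0' 0.3; python3 wr.py w16
python3 - <<'E'
from vis import *
d=dict(np.load("w16.npz")); P=cloud(d,mask(d["image"],"green")>0)
for h in (.006,.03):
    k=(abs(P[:,2]-h)<.003)&(P[:,0]<.555); print(h,k.sum(),cv2.minEnclosingCircle(P[k][:,:2].astype(np.float32)))
E
```

```text
t: 29.35
tcp_pos: [0.5161, 0.123, 0.0031]
tool_rot: [0.0, 1.0, 0.0, -0.0]
force: [0.3, 0.1, -0.6]
finger_gap: 0.795
gripper_force: 0.0
t: 29.85
tcp_pos: [0.5173, 0.1231, 0.1267]
tool_rot: [0.0, 1.0, 0.0, 0.002]
force: [-0.4, 0.0, -0.2]
finger_gap: 0.801
gripper_force: 0.0
t: 30.35
tcp_pos: [0.5154, 0.123, 0.1223]
tool_rot: [0.0, 1.0, -0.0, -0.001]
force: [0.1, 0.2, -0.5]
finger_gap: 0.645
gripper_force: 0.0
tcp [0.5156 0.123  0.1224]
red [615. 180.] [592 116  48 122] ztop 0.008 top z/x/y/r [(0.006, array([0.4765954 , 0.31919497, 0.03784586]))]
red [605. 257.] [570 246  70  23] ztop 0.007 top z/x/y/r [(0.006, array([0.52692306, 0.30781701, 0.02302806]))]
green [320. 238.] [258 178 124 119] ztop 0.031 top z/x/y/r [(0.03, array([0.5164488 , 0.12350222, 0.02682696]))]
green [325. 311.] [251 299 149  25] ztop 0.007 top z/x/y/r [(0.006, array([0.56422913, 0.12655783, 0.04997938]))]
0.006 4792 ((0.5150275826454163, 0.1230316311120987), 0.03987012058496475)
0.03 5688 ((0.517230212688446, 0.12339822202920914), 0.026755347847938538)
```

The green foot is within 2 mm of the disc centre. On to the green socket.

```bash
python3 -m crank '-0.05 -0.5 0 0 0 0; -0.05 -0.95 0 0 0 0; -0.05 -0.95 0 0 0 0; -0.05 -0.95 0 0 0 0; -0.05 -0.95 0 0 0 0' 0.3 50 >/dev/null
python3 -m crank '-0.05 -0.95 0 0 0 0; -0.05 -0.95 0 0 0 0; -0.05 -0.95 0 0 0 0; -0.05 -0.95 0 0 0 0; -0.05 -0.95 0 0 0 0' >/dev/null
python3 -m crank '-0.03 -0.95 0 0 0 0; 0 -0.95 0 0 0 0; 0 -0.6 0 0 0 0; 0 -0.5 0 0 0 0; 0 0 0 0 0 0'; python3 -m crank '0 0 0 0 0 0; 0 0 0 0 0 0; 0 0 0 0 0 0; 0 0 0 0 0 0; 0 0 0 0 0 0'; python3 wr.py w17
```

```text
t: 31.9
tcp_pos: [0.5369, -0.3619, 0.1229]
tool_rot: [0.002, 1.0, -0.001, 0.0]
force: [-0.4, 0.1, 0.4]
finger_gap: 0.648
gripper_force: 0.0
t: 32.4
tcp_pos: [0.5371, -0.3583, 0.1235]
tool_rot: [-0.0, 1.0, 0.0, 0.0]
force: [0.3, -0.6, -0.3]
finger_gap: 0.645
gripper_force: 0.0
tcp [ 0.5371 -0.3585  0.1235]
green [317. 253.] [285 223  65  62] ztop 0.041 top z/x/y/r [(0.04, array([ 0.5361973 , -0.35987431,  0.01861524]))]
```

View pics/w17.png

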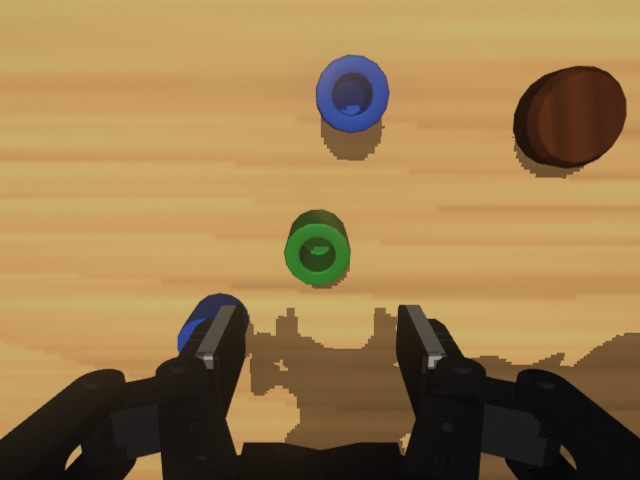

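The green socket at (317,253) is the target. The blue neighbours at (352,95) and (213,325) stay clear of the fingers.

```bash
python3 -m crank '0.03 -0.03 0.4 0 0 0; 0 0 0.7 0 0 0; 0 0 0.7 0 0 0; 0 0 0.5 0 0 0; 0 0 0.3 0 0 0'; python3 -m crank '0 0 0.1 0 0 0; 0 0 0 0 0 0; 0 0 0 0 0 0; 0 0 0 0 0 0; 0 0 0 0 0 0'; python3 wr.py w18
```

```text
t: 32.95
tcp_pos: [0.535, -0.3594, 0.0175]
tool_rot: [0.0, 1.0, 0.001, -0.001]
force: [-0.3, -0.1, -0.1]
finger_gap: 0.65
gripper_force: 0.0
t: 33.45
tcp_pos: [0.5362, -0.3606, 0.0164]
tool_rot: [0.0, 1.0, -0.001, 0.001]
force: [-0.4, -0.1, -0.5]
finger_gap: 0.654
gripper_force: 0.0
tcp [ 0.5361 -0.3606  0.0162]
green [321. 342.] [264 271 116 135] ztop 0.041 top z/x/y/r [(0.04, array([ 0.53529918, -0.35972688,  0.01937671]))]
```

```bash
python3 -m crank '0 0.02 0.2 0 0 0; 0 0 0.14 0 0 0; 0 0 0 0 0 0; 0 0 0 0 0 0; 0 0 0 0 0 0'; python3 -m crank '0 0 0 0 0 0; 0 0 0 0 0 0; 0 0 0 0 0 0; 0 0 0 0 0 0; 0 0 0 0 0 0' -1 50;  python3 -m crank '0 0 -0.1 0 0 0; 0 0 -0.4 0 0 0; 0 0 -0.8 0 0 0; 0 0 -0.8 0 0 0; 0 0 -0.8 0 0 0'
python3 -m crank '0.02 0.4 0 0 0 0; 0.04 0.8 0 0 0 0; 0.04 0.95 0 0 0 0; 0.04 0.95 0 0 0 0; 0.04 0.95 0 0 0 0' >/dev/null
python3 -m crank '0.04 0.95 0 0 0 0; 0.04 0.95 0 0 0 0; 0.04 0.95 0 0 0 0; 0.04 0.95 0 0 0 0; 0.04 0.95 0 0 0 0' >/dev/null
python3 -m crank '0.04 0.95 0 0 0 0; 0.04 0.95 0 0 0 0; 0.03 0.8 0 0 0 0; 0.02 0.3 0 0 0 0; 0 0 0 0 0 0'; python3 -m crank '0 0 0 0 0 0; 0 0 0 0 0 0; 0 0 0 0 0 0; 0 0 0 0 0 0; 0 0 0 0 0 0'; python3 wr.py w19
```

```text
t: 34.0
tcp_pos: [0.5357, -0.3595, 0.0016]
tool_rot: [0.0, 1.0, -0.0, 0.0]
force: [-0.2, -0.5, 0.4]
finger_gap: 0.653
gripper_force: 0.0
t: 34.5
tcp_pos: [0.536, -0.3597, 0.0021]
tool_rot: [0.0, 1.0, -0.0, 0.0]
force: [-0.0, 1.7, 2.5]
finger_gap: 0.424
gripper_force: 50.3
t: 35.0
tcp_pos: [0.5354, -0.3592, 0.1195]
tool_rot: [0.0, 1.0, 0.0, -0.0]
force: [0.3, 0.5, -0.9]
finger_gap: 0.425
gripper_force: 50.1
t: 36.5
tcp_pos: [0.5144, 0.1142, 0.1176]
tool_rot: [-0.001, 1.0, -0.0, -0.001]
force: [-0.2, -0.1, -1.5]
finger_gap: 0.418
gripper_force: 50.2
t: 37.0
tcp_pos: [0.5158, 0.1119, 0.1177]
tool_rot: [0.001, 1.0, -0.0, 0.0]
force: [0.2, -0.4, -1.9]
finger_gap: 0.426
gripper_force: 50.2
tcp [0.5157 0.1121 0.1177]
red [630. 185.] [616 134  24  98] ztop 0.008 top z/x/y/r [(0.006, array([0.47992575, 0.30532387, 0.03005378]))]
red [615. 259.] [591 249  49  21] ztop 0.007 top z/x/y/r [(0.006, array([0.52762341, 0.30044982, 0.01638049]))]
green [328. 306.] [258 178 143 260] ztop 0.156 top z/x/y/r []
green [406. 308.] [391 301  27  17] ztop 0.007 top z/x/y/r [(0.006, array([0.56161761, 0.16745205, 0.01010435]))]
```

View pics/w19.png

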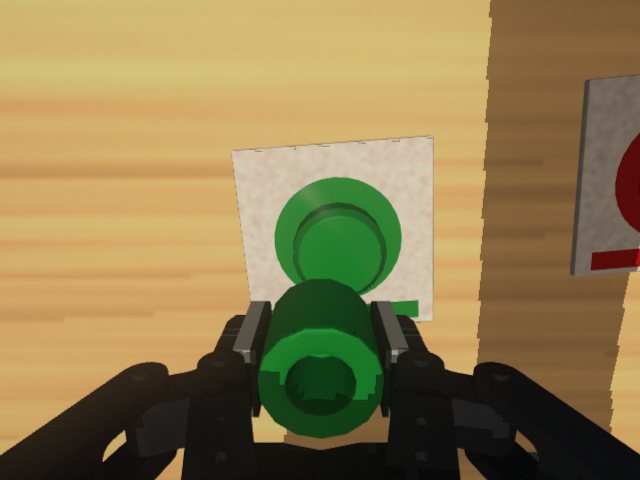

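The green socket is held upright, with the foot in view at (340,250). Placing it.

```bash
python3 -m crank '0 0.27 0.2 0 0 0; 0 0 0.5 0 0 0; 0 0 0.6 0 0 0; 0 0 0.4 0 0 0; 0 0 0.15 0 0 0' ; python3 -m crank '0 0 0.05 0 0 0; 0 0 0 0 0 0; 0 0 0 0 0 0; 0 0 0 0 0 0; 0 0 0 0 0 0'
```

```text
t: 37.55
tcp_pos: [0.5143, 0.124, 0.0417]
tool_rot: [0.0, 1.0, 0.0, -0.002]
force: [-0.0, 1.2, -1.3]
finger_gap: 0.424
gripper_force: 50.2
t: 38.05
tcp_pos: [0.5161, 0.1234, 0.0424]
tool_rot: [0.0, 1.0, 0.0, 0.001]
force: [0.8, 0.8, -0.8]
finger_gap: 0.426
gripper_force: 50.2
```

```bash
python3 -m crank '0 0 0.12 0 0 0; 0 0 0.06 0 0 0; 0 0 0.03 0 0 0; 0 0 0 0 0 0; 0 0 0 0 0 0';python3 -m crank '0 0 0.03 0 0 0; 0 0 0.01 0 0 0; 0 0 0 0 0 0; 0 0 0 0 0 0; 0 0 0 0 0 0'
```

```text
t: 38.55
tcp_pos: [0.5156, 0.1234, 0.0332]
tool_rot: [0.0, 1.0, -0.0, -0.0]
force: [-0.3, -0.2, -1.6]
finger_gap: 0.426
gripper_force: 50.2
t: 39.05
tcp_pos: [0.5158, 0.1234, 0.0321]
tool_rot: [0.0, 1.0, -0.0, 0.0]
force: [-0.7, 0.0, 4.9]
finger_gap: 0.416
gripper_force: 50.7
```

```bash
python3 -m crank '0 0 0 0 0 0; 0 0 0 0 0 0; 0 0 0 0 0 0; 0 0 0 0 0 0; 0 0 0 0 0 0' 0.4; python3 -m crank '0 0 -0.3 0 0 0; 0 0 -0.7 0 0 0; 0 0 -0.8 0 0 0; 0 0 -0.8 0 0 0; 0 0 -0.4 0 0 0';python3 -m crank '0 0 0 0 0 0; 0 0 0 0 0 0; 0 0 0 0 0 0; 0 0 0 0 0 0; 0 0 0 0 0 0'; python3 wr.py w20
python3 - <<'E'
from vis import *
from station import snapshot
d=dict(np.load("w20.npz")); P=cloud(d,mask(d["image"],"green")>0)
for h in (.07,.03):
    k=(abs(P[:,2]-h)<.003); print(h,k.sum(),cv2.minEnclosingCircle(P[k][:,:2].astype(np.float32)))
s=snapshot("side")["image"]; cv2.imwrite("pics/side1.png",s[:,:,::-1])
E
```

```text
t: 39.55
tcp_pos: [0.5156, 0.1234, 0.0316]
tool_rot: [0.0, 1.0, 0.0, -0.0]
force: [0.1, 0.2, 0.9]
finger_gap: 0.695
gripper_force: 0.0
t: 40.05
tcp_pos: [0.517, 0.1235, 0.1552]
tool_rot: [0.0, 1.0, 0.0, 0.003]
force: [-0.1, 0.1, -0.1]
finger_gap: 0.701
gripper_force: 0.0
t: 40.55
tcp_pos: [0.515, 0.1234, 0.1507]
tool_rot: [0.0, 1.0, -0.0, -0.001]
force: [-0.0, 0.1, -1.1]
finger_gap: 0.699
gripper_force: 0.0
tcp [0.5152 0.1233 0.1508]
red [607. 171.] [566 110  74 118] ztop 0.030 top z/x/y/r [(0.03, array([0.47746339, 0.32215047, 0.02574443]))]
red [593. 244.] [546 233  94  23] ztop 0.007 top z/x/y/r [(0.006, array([0.52586156, 0.31803155, 0.0333514 ]))]
green [320. 241.] [257 173 135 134] ztop 0.070 top z/x/y/r [(0.07, array([0.51601708, 0.12401537, 0.01902161]))]
0.07 2405 ((0.5165566205978394, 0.12389734387397766), 0.01896853558719158)
0.03 1343 ((0.5176751613616943, 0.12334021180868149), 0.02656426839530468)
```

View pics/side1.png

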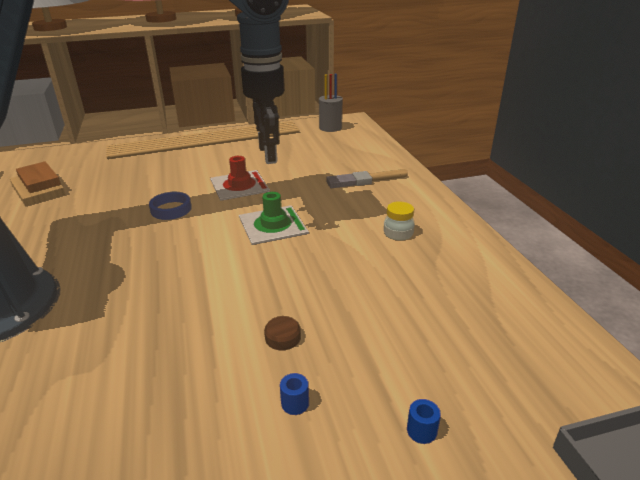

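Both stands are upright on their boards, red at (238,175) and green at (272,212). The bare foot, jar, brush, tape and blue sockets are unmoved, so I'm handing in.

```bash
python3 -c "
from station import manip
print(manip.sign_off())"
```

```text
the job is handed in; nothing more can be done
None
```

Both tree stands are set out, red first and then green, each foot about 2 mm or less from its disc centre by camera with its socket upright on top; the leave-alone items look unmoved, and I handed the job in at about 41 s, though sign-off returned no verdict.

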